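# Pour the brass beads from the creamer into the sugar-skull box

## Robot

A 6-joint arm with a two-finger parallel gripper is mounted at the origin on the work surface. World frame = base frame: x ahead of the robot, y to its left, z up, the work surface at z = 0. Lengths are in mm, angles in rad, forces in N, time in s.
With the tool pointing down it reaches from about 275 to 750 mm from the base axis. Payload 10.2 kg.
Tool frame: the origin (TCP) lies at the very end of the fingers, on their centre line; the grasp point (between the pads) lies 19 mm behind it (ctrl.hold_point_z is the distance from the TCP to the grasp point, in mm); z points along the fingers, y is the direction in which the jaws open and shut (so a half turn about z gives the same grasp; the last joint's range is limited). The gripper opens to 85 mm and grips with 20 to 120 N. Pads are 22 mm wide; open, the fingers measure 114 mm over their backs; the gripper's body (76 mm by 85 mm) begins 54 mm behind the grasp point. The pads swing forward as they close: fully open they stand 13 mm farther back than shut.
Start: joints at [-1.388, 0.313, 1.498, -0, 1.331, -0.223], TCP at [207.234, -482.374, 202.294] pointing down, gripper open.
Joint ranges: [-2.94, 2.94], [-0.97, 2.17], [0.19, 2.56], [-1.23, 4.37], [0.02, 3.11], [-2.88, 2.88]. Speed limits (rad/s): [2.39, 2.39, 3.01, 3.14, 3.14, 3.14].

## Interface

Orientations are given as a unit quaternion [w, x, y, z].
In Python, from rig import readout, cams, workorder, spotter, ctrl gives the robot as it stands.
- The arm moves only by the tool step_arm, never from a script. Its argument "plan" is text: rows parted by semicolons, each of 5 numbers parted by spaces: the shift along the tool's x, y, z in cm, then the turn about the tool's z in degrees, then the opening in per cent of the stroke, from 0 (shut) to 100 (fully open). In form: x y z twist gripper; .... A call has 1 to 10 rows; each row is the pose to reach, as a shift and turn from the pose commanded when the call began, along the tool's axes at that moment; what a row does not reach only later rows make up. A row lasts 1/10 s, in which the tool goes at most 50 mm and 8.59 degrees, less where a joint would pass 70% of its speed; a pose out of reach is approached as far as the arm can. A call with a gripper value outside its range is refused whole. The fingers move at their own pace and stop on an object; "grip_force" is the grip in N (left out, the last holds). Time passes only in rows, so rows that repeat a pose let the fingers close. It gives the time, the measured TCP pose, the force and the opening at its end, in the units of the state.
- readout.sense(): the state, without advancing time (a new reading comes with each control period).
- cams.capture(name): name is "scene" or "top"; returns (picture, depth): 420x560x3 uint8, red, green, blue; 420x560 float32, mm along the optical axis (not along the pixel's ray), 0 where there is no reading.
- cams.camera_info(name): a dict with "vfov" (degrees; the focal length in pixels is half the picture's height over the tangent of half this angle, whatever the lens; pixels are square), "cx", "cy" (the principal point, pixels), "k1" (the pictures are not rectified: a ray, as slopes to the right and down, at radius r is drawn at 1 + k1 r^2 times it, then the intrinsics apply), "rvec" (rotation vector, rad) and "tvec" (3), from world to camera coordinates, as OpenCV has them. Camera axes: x right, y down, z forward; pixel columns grow to the right and rows downward; lengths in mm; the calibration is good to about 2 mm. A picture is of the moment at which its call begins. camera_info takes no time and is no camera call.
- workorder.finish_job(): hands the job in, once; it reports no verdict.
Trained networks look in the newest picture that a camera, given by its name, has taken for a name from the list of things; names that differ only in an ending like _2 or _b are one class to them, and where a whole thing is asked for, a point or a joint stands for the part that bears it (a point fixed in the world has none). Each returns a list of dicts, best first, with "conf" (0 to 1); they miss things now and then, are a little off and sometimes report something else, mostly with a low value. They report only what shows in the picture. A call takes as long as a camera call. They do not tell look-alikes from the thing itself.
- spotter.regions_of(camera, target): "pixels" (420x560 bool, what is visible of it) and "extent" ([centre column, centre row, width, height] in pixels, round what is visible of it).
The state is a dict: "time_s": time; "joints": joint angles; "dq": joint speeds; "tau": joint torques, N m; "eef_pos": TCP position; "ee_rot": TCP orientation; "force": force on the tool from outside, world axes, zero at the start; "wrist_torque": the same for the moment, N m; "grip_width": opening from 0.0 (shut) to 1.0 (fully open).
Only numpy, scipy, OpenCV 4.12 (cv2) and the standard library are available. Lean on these libraries where they do the work, as an engineer would, in place of code of your own. Each camera call takes 0.05 s, during which the arm holds its last target. There are 200 camera calls.

## Task

Pick up the white spouted creamer that holds two brass beads, turn it so that its spout faces the open sugar-skull box, and only then tilt it, with the spout low over the box (no more than about a hand's breadth above it), so that both beads roll out into the box. Do not tip the box or push it along, and do not let the creamer fall: stand it upright on the dresser glass again, anywhere clear, with the beads left in the box.

Things in the scene. Friction and masses are not known exactly. Their poses are not given: they have to be found in the camera images.
- creamer: White ceramic creamer, loose, ~220 g, upright, holding both beads. Origin: middle of underside; z up, +x to the spout, -x to the loop handle (to x=-78 mm). Flat parallel sides 54 mm apart (y=+-27), x=-25 to 15, 52 high: grasp across these from above at x=-5 (mass centre). Inner floor z=5 to x=15, then spout floor rises 30 deg to the open lip at x=68, z=36, 36 wide. Starts spout away from robot.
- skull_box: Open sugar-skull box: round white ceramic pot, painted faces on its sides, two brass clips, loose, 450 g. 112 mm outside diameter, 60 high, wall 5, mouth 100 across, inner floor 6 mm up. Origin: middle of underside, z up. Its domed lid lies apart. The white creamer, this box and an empty BLUE creamer of the same shape (bystander) swap places at random, centres at least 150 mm apart.
- bead_a: Brass ball bead, 16 mm diameter, 15 g, loose, free to roll on the white creamer's inner floor; origin at its centre. Beads roll out over the lip once the creamer is tilted spout-down by more than 30 degrees; a slow tilt to 50 or 55 degrees empties it surely.
- bead_b: The second brass bead, just like the first, also in the white creamer; origin at its centre.
Mind the look-alikes: they are no part of the job. What is shaped like the creamer but green or purple is not meant.

How it is judged (in metres and radians):
On the way, in this order (a step that is already met when the one before it is completed fails the run):
1. the white creamer is held up off the glass, still about upright, with its spout turned towards the box (box centre within 35 mm of the spout's line, 20 to 300 mm ahead) (height (world z) of creamer above 0.03 m and angle between creamer's own z axis and vertical below 0.4 rad and y of skull_box in the frame of creamer between -0.035 and 0.035 m and x of skull_box in the frame of creamer between 0.02 and 0.3 m), for 0.1 s.
2. the creamer is tilted by more than 30 degrees with its middle within 160 mm of the box's (angle between creamer's own z axis and vertical above 0.52 rad and horizontal distance between creamer and skull_box below 0.16 m), for 0.1 s.
At the end, for the whole second after the job is handed in: Both beads lie inside the box (centres within 52 mm of its axis, below its rim); the box stands upright on the glass; the white creamer stands upright (within 6 degrees) on the glass, at rest and released (horizontal distance between each of bead_a, bead_b and skull_box below 0.052 m and z of bead_a in the frame of skull_box between 0 and 0.05 m and z of bead_b in the frame of skull_box between 0 and 0.05 m and height (world z) of creamer between -0.008 and 0.008 m and angle between each of creamer, skull_box's own z axis and vertical below 0.1 rad and linear speed of creamer below 0.02 m/s and height (world z) of skull_box below 0.01 m and contact force between creamer and the fingers below 0.01 N); the robot touches nothing.
It fails at once if the box is pushed more than 30 mm or tipped more than 17 degrees (distance of skull_box from where it was at the start of the episode above 0.03 m or angle between skull_box's own z axis and vertical above 0.3 rad).
It fails at once if the creamer is tipped (over 30 degrees) with its underside more than 220 mm above the glass, so that the beads would drop from high up (angle between creamer's own z axis and vertical above 0.52 rad and height (world z) of creamer above 0.22 m).
It fails at once if the creamer is let go while more than 25 mm above the glass (height (world z) of creamer above 0.025 m and contact force between creamer and the fingers below 0.01 N).
It also fails if it takes over 51 s, if anything falls off the work surface, if the arm or the gripper's body presses on something with over 40 N, if the wrist force passes 120 N, or if a joint passes its speed limit or range.

## Working session

There is one attempt and no reset: what is moved stays moved. The work goes in short steps, Python scripts to look and compute and a tool call to move; the robot and the scene stay as the last step left them, time stands still between calls to the robot, and variables do not carry over. Pictures are saved under pics/ and viewed, about 8 in all and at most 12, crops included, and the job is handed in when it is done.

Besides the shell and the picture viewer there is one more tool, called by a JSON object that holds its "fn" and its "kwargs". step_arm: Moves the arm, as the interface text tells. Its arguments: {"type":"object","properties":{"plan":{"type":"string"},"grip_force":{"type":"number"}},"required":["plan"]}

```bash
ls; mkdir -p pics; cat > h.py <<'E'
import numpy as np, cv2
from rig import readout, cams, workorder, spotter, ctrl
def K(n):
    i=cams.camera_info(n); f=210/np.tan(np.radians(i["vfov"])/2); R=cv2.Rodrigues(np.array(i["rvec"],float))[0]
    return f,i["cx"],i["cy"],i["k1"],R,np.array(i["tvec"],float)
def rays(n,uv):
    f,cx,cy,k1,R,t=K(n); d=(np.atleast_2d(uv)-[cx,cy])/f; s=d.copy()
    for _ in range(20): s=d/(1+k1*(s**2).sum(1,keepdims=True))
    return s
def world(n,uv,z):   # z: depth along axis
    f,cx,cy,k1,R,t=K(n); s=rays(n,uv); p=np.c_[s,np.ones(len(s))]*np.reshape(z,(-1,1)); return (p-t)@R
def proj(n,P):
    f,cx,cy,k1,R,t=K(n); c=np.atleast_2d(P)@R.T+t; s=c[:,:2]/c[:,2:]; return s*(1+k1*(s**2).sum(1,keepdims=True))*f+[cx,cy]
def cloud(n,dep,mask):
    v,u=np.nonzero(mask&(dep>0)); return world(n,np.c_[u,v],dep[v,u]),np.c_[u,v]
E
python3 - <<'E'
from h import *
for n in("scene","top"):
    p,d=cams.capture(n); cv2.imwrite(f"pics/{n}0.png",p[:,:,::-1]); np.savez(f"{n}0.npz",p=p,d=d)
    f,cx,cy,k1,R,t=K(n); print(n,f,cx,cy,k1,"campos",-R.T@t,"fwd",R[2])
    for k in("creamer","skull_box"):
        for r in spotter.regions_of(n,k):
            P,_=cloud(n,d,r["pixels"]); print(k,round(r["conf"],2),np.round(r["extent"]),r["pixels"].sum(),np.round(np.median(P,0)) if len(P) else None, np.round(np.percentile(P,[2,98],axis=0)).tolist())
print(readout.sense())
print(ctrl.hold_point_z,[a for a in dir(ctrl) if a[0]!='_'])
E
```

```text
pics
scene 419.3258499277658 281.33322618501677 205.88732102957977 -0.01556587898118673 campos [1019.58784745  -41.40833282  785.41765104] fwd [-0.57925117  0.12059217 -0.80617964]
creamer 0.91 [330. 152.  61.  32.] 1356 [339. 230.  31.] [[306.0, 165.0, 2.0], [376.0, 291.0, 51.0]]
creamer 0.73 [357. 231.  37.  58.] 1273 [573. 215.  20.] [[533.0, 164.0, 1.0], [638.0, 251.0, 51.0]]
creamer 0.59 [287. 296.  67.  55.] 2042 [682.  38.  25.] [[651.0, -22.0, 0.0], [727.0, 101.0, 52.0]]
creamer 0.58 [399. 121.  50.  35.] 1108 [287. 439.  29.] [[247.0, 373.0, -1.0], [306.0, 499.0, 50.0]]
skull_box 0.8 [157. 274.  60.  57.] 2818 [ 575. -210.   24.] [[536.0, -257.0, 3.0], [643.0, -153.0, 60.0]]
top 527.2566102706687 278.38784506728 207.23805744359942 -0.017357383378576004 campos [ 397.15754909   78.17749709 1504.19742666] fwd [ 0.06591227  0.00233261 -0.9978227 ]
creamer 0.98 [291. 141.  47.  35.] 873 [688.  36.  21.] [[647.0, -20.0, -0.0], [722.0, 96.0, 55.0]]
creamer 0.91 [150. 289.  51.  27.] 873 [271. 447.  19.] [[244.0, 378.0, -0.0], [301.0, 504.0, 56.0]]
creamer 0.88 [234. 177.  34.  48.]
[... 326 characters left out ...]
3.13080076e-01,  1.49789806e+00,  4.00676069e-05,
        1.33098182e+00, -2.23430196e-01]), 'dq': array([ 1.48185552e-03,  1.92785166e-04, -7.68900280e-05,  2.24014296e-03,
       -2.02575739e-03, -6.34654023e-05]), 'tau': array([-1.55522743e-03, -4.11780810e+01, -2.59560120e+01, -2.32833472e-04,
        2.09150574e-03,  4.35692084e-05]), 'eef_pos': array([ 207.22793464, -482.29767982,  202.12736556]), 'ee_rot': array([-1.83213507e-04,  9.79485183e-01,  2.01516110e-01,  2.32237495e-05]), 'force': array([ 0.1095923 ,  0.02542701, -0.78277561]), 'wrist_torque': array([-0.04661561, -0.00588685,  0.02182428]), 'grip_width': 0.998283981015249}
18.700000000000003 ['PlanningError', 'hold_point_z']
```

```bash
python3 - <<'E'
import cv2
a=cv2.imread("pics/scene0.png"); cv2.imwrite("pics/scene0b.png",cv2.resize(a,(784,588),interpolation=3))
E
```

```text
(no output)
```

View pics/scene0.png

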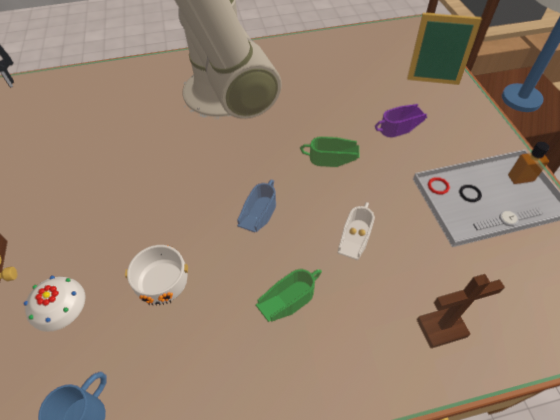

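View pics/top0.png

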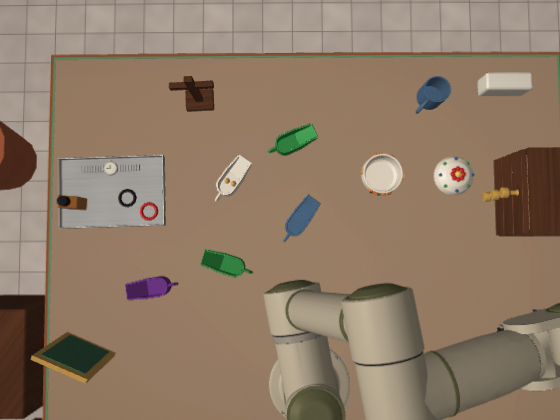

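The white creamer holding the beads is at scene (357,231), the box at (157,274). The look-alikes are blue (258,208), greens (287,296) and (330,152), purple (402,121). I choose the white one. Moves only twist about the tool's z axis, so the tilt has to come from pivoting in the grip. I'll measure pose and handle geometry.

```bash
cat > m.py <<'E'
from h import *
def axisfit(P,c):
    """P: world cloud of a creamer; returns origin xy, heading (towards lip)"""
    q=P[(P[:,2]>8)&(P[:,2]<60)]; 
    best=None
    for a in np.radians(np.arange(-180,180,1.)):
        e=np.array([np.cos(a),np.sin(a)]); n=np.array([-e[1],e[0]])
        s=q[:,:2]@e; w=q[:,:2]@n
        o=(np.percentile(s,.5)+np.percentile(s,99.5))/2+5; w0=np.median(w)
        x=s-o; y=w-w0
        # outside of allowed outline: half-width model
        hw=np.where(x<-25,6,np.where(x<15,27,27-9*(x-15)/53)); 
        cost=np.maximum(np.abs(y)-hw,0).sum()+ 2*np.abs(np.ptp(s)-146)
        if best is None or cost<best[0]: best=(cost,a,o*e+w0*n)
    return best
E
python3 - <<'E'
from m import *
D={n:np.load(n+"0.npz") for n in("scene","top")}
import collections
for n in("top","scene"):
    d=D[n]["d"]; cams.capture(n)
    for r in spotter.regions_of(n,"creamer"):
        m=cv2.dilate(r["pixels"].astype(np.uint8),np.ones((5,5)))>0
        P,uv=cloud(n,d,m); P=P[(P[:,2]>6)]
        c,a,o=axisfit(P,None); print(n,np.round(r["extent"]),"cost",round(c),"head",round(np.degrees(a)),"org",np.round(o))
        e=np.array([np.cos(a),np.sin(a)]);x=(P[:,:2]-o)@e; y=(P[:,:2]-o)@[-e[1],e[0]]
        if n=="scene":
            k=x<-26; j=np.argsort(x[k]); print(np.round(np.c_[x[k],y[k],P[k,2]][j][::3]).astype(int).tolist())
p=D["scene"]["p"][:,:,::-1]
a=cv2.resize(p[190:270,315:400],None,fx=5,fy=5,interpolation=2); b=cv2.resize(p[120:180,295:380],(425,300),interpolation=2); c=cv2.resize(p[255:330,245:330],(375,331),interpolation=2)
im=np.zeros((600,800,3),np.uint8); im[:400,:425]=a; im[:331,425:800]=c; im[331:600,425:800]=b[:269,:375]; cv2.imwrite("pics/crop1.png",im)
d=D["scene"]["d"]; cams.capture("scene")
r=spotter.regions_of("scene","skull_box")[0]; P,_=cloud("scene",d,cv2.dilate(r["pixels"].astype(np.uint8),np.ones((5,5)))>0); q=P[(P[:,2]>56)&(P[:,2]<64)]
from scipy.optimize import least_squares
f=least_squares(lambda v:np.hypot(q[:,0]-v[0],q[:,1]-v[1])-53,q[:,:2].mean(0),loss="soft_l1",f_scale=2); print("box scene",f.x,len(q))
r=spotter.regions_of("top","skull_box")
E
```

```text
top [293. 140.  44.  32.] cost 1409 head -64 org [684.  38.]
top [149. 290.  52.  26.] cost 1190 head 100 org [272. 441.]
top [234. 178.  40.  46.] cost 1316 head -36 org [579. 213.]
scene [400. 122.  51.  29.] cost 2545 head 100 org [277. 439.]
[[-77, 5, 39], [-76, -1, 33], [-74, 4, 35], [-73, 1, 37], [-72, -2, 40], [-71, 1, 29], [-70, 0, 19], [-69, -1, 40], [-68, 2, 44], [-66, 3, 22], [-65, 7, 43], [-62, 2, 43], [-61, -2, 45], [-60, 0, 15], [-58, 3, 44], [-57, 1, 17], [-55, 4, 17], [-53, -7, 36], [-53, 3, 45], [-52, -10, 49], [-52, -7, 43], [-52, -3, 40], [-52, 6, 22], [-52, 5, 33], [-51, 1, 33], [-51, -8, 36], [-51, -2, 24], [-51, -7, 50], [-51, -3, 49], [-51, -8, 33], [-50, -4, 29], [-50, -7, 21], [-50, -6, 38], [-50, -14, 27], [-50, -9, 40], [-50, 1, 39], [-50, 2, 28], [-49, -3, 14], [-49, -2, 16], [-49, 0, 19], [-49, -7, 41], [-48, -14, 34], [-48, 2, 9], [-48, 16, 46], [-48, -12, 35], [-47, -10, 12], [-47, -15, 38], [-47, -12, 18], [-47, -10, 37], [-47, -6, 50], [-47, -13, 28], [-46, -10, 8], [-46, -14, 8], [-45, 16, 49], [-45, -9, 18], [-45, -12, 10], [-45, -16, 51], [-45, -8,
[... 5811 characters left out ...]
, -25, 13], [-37, -21, 51], [-37, -24, 47], [-36, 25, 7], [-36, 24, 51], [-36, -25, 34], [-36, 22, 42], [-35, -24, 22], [-35, -20, 14], [-35, -23, 10], [-34, -23, 7], [-34, 22, 17], [-34, 24, 11], [-34, 27, 50], [-33, -25, 34], [-33, -22, 27], [-33, 23, 38], [-33, -22, 16], [-32, 23, 27], [-32, 24, 23], [-32, -26, 7], [-32, 25, 14], [-31, -26, 43], [-31, 25, 49], [-31, -21, 27], [-31, 24, 40], [-30, 24, 33], [-30, 24, 29], [-30, -19, 50], [-29, 26, 20], [-29, -25, 46], [-29, 24, 12], [-29, 24, 51], [-28, -24, 30], [-28, 23, 42], [-28, -26, 21], [-27, 28, 26], [-27, 26, 25], [-27, 24, 23], [-27, 26, 18], [-26, 26, 52], [-26, -24, 34], [-26, 25, 47]]
box scene [ 587.29993247 -205.81914261] 429
```

View pics/crop1.png

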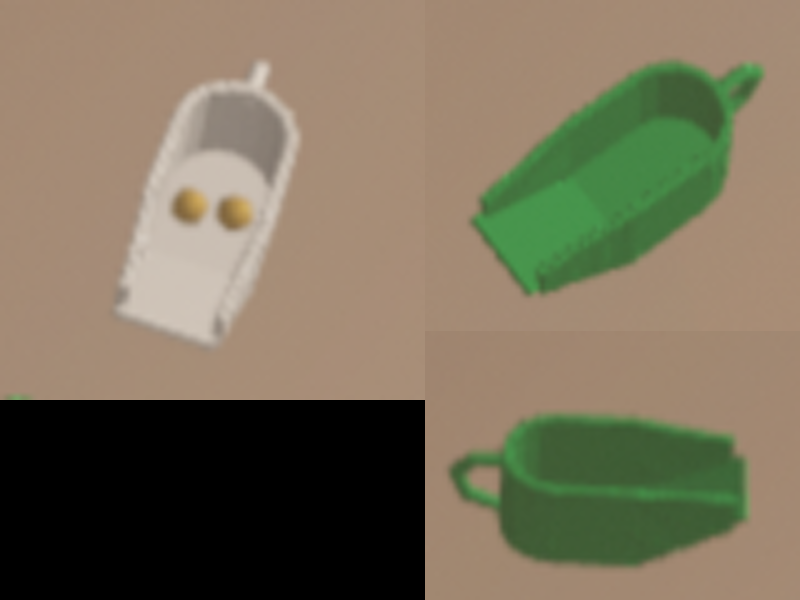

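The crop confirms the white creamer with two beads. Pooled estimates: creamer origin about (580.5, 211.5) heading -35°, box about (587, -206).

My plan is to grip the flats near the front, carry, and rest the creamer's underside on the near box rim. A light grip then lets it pivot spout-down, and lowering it onto the glass will right it again. First I go above the creamer.

{"fn": "step_arm", "kwargs": {"plan": "62.5 -47.8 0 -122 100;62.5 -47.8 0 -122 100;62.5 -47.8 0 -122 100;62.5 -47.8 0 -122 100;62.5 -47.8 0 -122 100;62.5 -47.8 0 -122 100;62.5 -47.8 0 -122 100;62.5 -47.8 0 -122 100;62.5 -47.8 0 -122 100;62.5 -47.8 0 -122 100"}}

```text
time_s: 1.65
eef_pos: [452.9, -44.5, 202.6]
ee_rot: [0.0, 0.577, 0.817, 0.0]
force: [0.2, -1.0, 1.0]
grip_width: 1.0
```

{"fn": "step_arm", "kwargs": {"plan": "18.9 21.4 0 -35.8 100;18.9 21.4 0 -35.8 100;18.9 21.4 0 -35.8 100;18.9 21.4 0 -35.8 100;18.9 21.4 0 -35.8 100;18.9 21.4 0 -35.8 100;18.9 21.4 0 -35.8 100;18.9 21.4 10 -35.8 100;18.9 21.4 10 -35.8 100;18.9 21.4 10 -35.8 100"}}

```text
time_s: 2.65
eef_pos: [588.5, 201.2, 96.1]
ee_rot: [-0.006, 0.301, 0.954, -0.003]
force: [-0.7, 0.7, -0.2]
grip_width: 1.005
```

```bash
python3 - <<'E'
from m import *
s=readout.sense(); print(s["time_s"],s["eef_pos"],s["ee_rot"],s["joints"])
p,d=cams.capture("scene"); np.savez("s1.npz",p=p,d=d)
for r in spotter.regions_of("scene","creamer"): print(r["conf"],r["extent"])
e=s["eef_pos"]; u,v=proj("scene",[580,211,30])[0].astype(int)
a=p[max(v-60,0):v+60,u-80:u+80,::-1]; cv2.imwrite("pics/s1.png",cv2.resize(a,None,fx=4,fy=4,interpolation=2))
# where the current estimate puts landmarks
def W(o,h,b): c,s_=np.cos(h),np.sin(h); b=np.atleast_2d(b); return np.c_[o[0]+c*b[:,0]-s_*b[:,1],o[1]+s_*b[:,0]+c*b[:,1],b[:,2]]
L=W((580.5,211.5),np.radians(-35),[[68,18,36],[68,-18,36],[-78,0,35],[15,27,52],[15,-27,52]]); print(np.round((proj("scene",L)-[u-80,v-60])*4))
E
```

```text
2.65 [588.46980692 201.20322274  96.13814592] [-0.00557247  0.3010148   0.95359921 -0.00275488] [ 1.41407876e-01  6.24066204e-01  1.30819933e+00 -1.58299305e-04
  1.22175881e+00 -8.17807927e-01]
0.69 [357.8, 231.3, 37.0, 56.7]
0.69 [287.6, 297.4, 64.9, 54.0]
0.65 [326.8, 149.7, 45.1, 31.5]
[[323. 352.]
 [255. 329.]
 [365. 127.]
 [373. 258.]
 [272. 226.]]
```

View pics/s1.png

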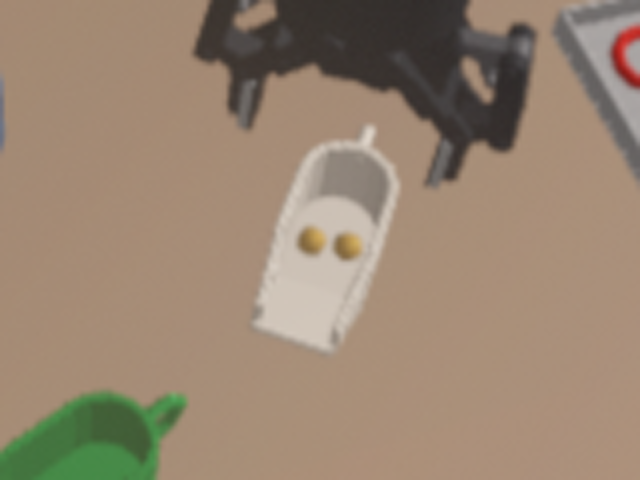

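The prediction matches the picture: lip corners predicted at (255,329) and (323,352), seen at (255,325) and (333,350). Next I descend and close.

{"fn": "step_arm", "kwargs": {"plan": "0 0 3.6 0 100;0 0 7.2 0 100;0 0 7.2 0 100;0 0 7.2 0 0;0 0 7.2 0 0;0 0 7.2 0 0;0 0 7.2 0 0;0 0 7.2 0 0;0 0 7.2 0 0;0 0 7.2 0 0", "grip_force": 40}}

```text
time_s: 3.75
eef_pos: [592.2, 202.3, 30.4]
ee_rot: [0.0, 0.301, 0.954, 0.0]
force: [-0.2, -0.3, -0.1]
grip_width: -0.003
```

```bash
python3 - <<'E'
from h import *
s=readout.sense(); print({k:np.round(s[k],3) for k in("time_s","eef_pos","ee_rot","force","wrist_torque","grip_width","joints")})
E
```

```text
{'time_s': np.float64(3.75), 'eef_pos': array([592.234, 202.344,  30.362]), 'ee_rot': array([0.   , 0.301, 0.954, 0.   ]), 'force': array([-0.19 , -0.298, -0.121]), 'wrist_torque': array([0.02 , 0.002, 0.015]), 'grip_width': np.float64(-0.003), 'joints': array([ 0.142,  0.701,  1.362,  0.   ,  1.079, -0.818])}
```

```bash
python3 - <<'E'
from h import *
p,d=cams.capture("scene"); np.savez("s2.npz",p=p,d=d)
for r in spotter.regions_of("scene","creamer"): print(r["conf"],r["extent"])
u,v=proj("scene",[580,211,30])[0].astype(int); print(u,v, proj("scene",[592,202,30]))
a=p[max(v-75,0):v+75,u-100:u+100,::-1]; cv2.imwrite("pics/s2.png",cv2.resize(a,None,fx=4,fy=4,interpolation=2))
E
```

```text
0.83 [287.4, 295.9, 62.8, 56.6]
0.7 [354.3, 240.5, 32.4, 42.7]
0.65 [321.4, 152.6, 36.7, 32.0]
355 231 [[353.66358009 236.87040118]]
```

View pics/s2.png

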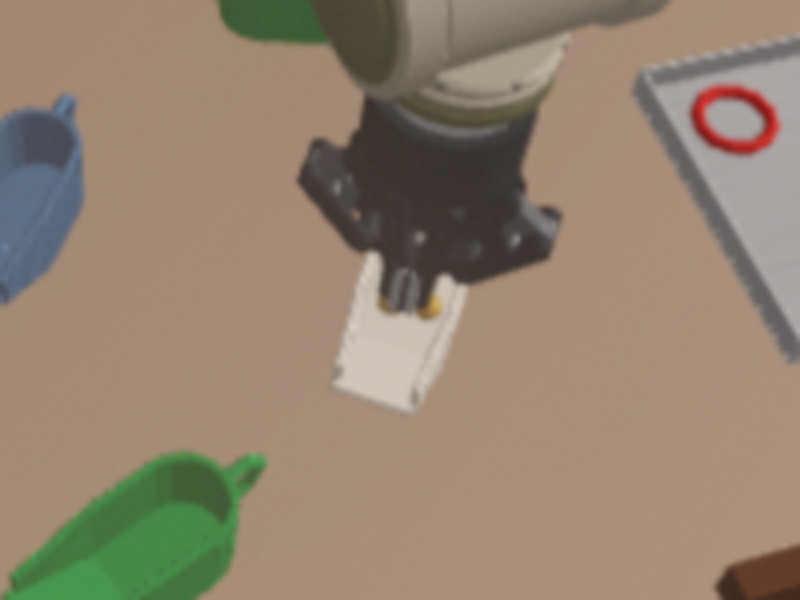

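The fingers closed above the rim before the tool had finished descending, so they sit inside the creamer, which hasn't moved. I'll raise, open, go down again, wait, then close.

{"fn": "step_arm", "kwargs": {"plan": "0 0 -5 0 0;0 0 -5.5 0 0;0 0 -5.5 0 100;0 0 -5.5 0 100;0 0 -5.5 0 100;0 0 -5.5 0 100;0 0 -5.5 0 100;0 0 -5.5 0 100;0 0 -5.5 0 100;0 0 -5.5 0 100"}}

```text
time_s: 4.85
eef_pos: [592.2, 202.3, 85.3]
ee_rot: [-0.0, 0.301, 0.954, 0.0]
force: [-0.4, 0.3, 0.8]
grip_width: 1.001
```

{"fn": "step_arm", "kwargs": {"plan": "0 0 3 0 100;0 0 5.9 0 100;0 0 5.9 0 100;0 0 5.9 0 100;0 0 5.9 0 100;0 0 5.9 0 0;0 0 5.9 0 0;0 0 5.9 0 0;0 0 5.9 0 0;0 0 5.9 0 0", "grip_force": 40}}

```text
time_s: 5.85
eef_pos: [592.2, 202.4, 26.4]
ee_rot: [0.0, 0.301, 0.954, 0.0]
force: [-0.7, -0.9, -0.5]
grip_width: 0.145
```

```bash
python3 - <<'E'
from h import *
p,d=cams.capture("scene"); np.savez("s3.npz",p=p,d=d)
s=readout.sense(); print({k:np.round(s[k],3) for k in("time_s","eef_pos","force","wrist_torque","grip_width")})
u,v=proj("scene",[580,211,30])[0].astype(int)
a=p[max(v-75,0):v+75,u-100:u+100,::-1]; cv2.imwrite("pics/s3.png",cv2.resize(a,None,fx=4,fy=4,interpolation=2))
E
```

```text
{'time_s': np.float64(5.9), 'eef_pos': array([592.22 , 202.331,  26.31 ]), 'force': array([-0.105, -0.47 ,  0.301]), 'wrist_torque': array([ 0.01 , -0.027,  0.011]), 'grip_width': np.float64(0.059)}
```

View pics/s3.png

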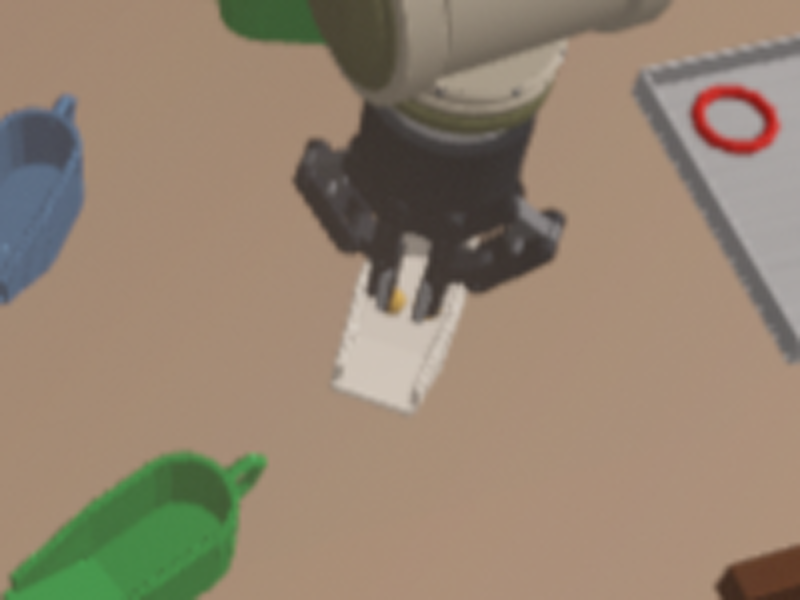

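```bash
python3 - <<'E'
from h import *
for f,c in(("s1",(588.5,201.2)),("s2",(592.2,202.3)),("s3",(592.2,202.3))):
    D=np.load(f+".npz"); p,d=D["p"].astype(int),D["d"]; m=(p.max(2)<90)&(d>0)
    P,uv=cloud("scene",d,m); h=np.radians(-35); e=np.array([np.cos(h),np.sin(h)]); n=np.array([-e[1],e[0]])
    q=P[:,:2]-c; k=(np.hypot(*q.T)<90)&(P[:,2]<180); P,q,uv=P[k],q[k],uv[k]; o=np.argsort(P[:,2])[:24]
    print(f); print(np.round(np.c_[q[o]@e,q[o]@n,P[o,2]]).astype(int).tolist())
    # whole front faces
    for z in range(20,170,15):
        w=(P[:,2]>=z)&(P[:,2]<z+15)
        if w.sum()>3: print(z,w.sum(),np.round(np.percentile(q[w]@e,[5,50,95])),np.round(np.percentile(q[w]@n,[3,50,97])))
E
```

```text
s1
[[7, 54, 143], [8, 52, 144], [11, -42, 145], [7, -50, 146], [10, 51, 149], [12, -43, 149], [9, -54, 149], [10, 53, 150], [7, 54, 150], [10, 55, 151], [9, -52, 151], [9, 51, 151], [7, -52, 151], [8, -54, 151], [9, 53, 151], [9, -50, 152], [12, -43, 152], [7, 52, 152], [9, -42, 153], [7, -54, 154], [9, -50, 154], [8, 54, 155], [12, -43, 155], [8, 56, 155]]
140 24 [ 7.  9. 12.] [-54. -42.  55.]
155 35 [ 4.  8. 13.] [-53. -42.  55.]
s2
[[-66, -2, 26], [7, 8, 64], [11, -1, 65], [12, 1, 67], [9, 11, 68], [7, 8, 68], [8, -6, 68], [7, 10, 69], [7, -11, 69], [10, -8, 70], [8, -9, 71], [12, 1, 71], [8, 12, 72], [7, -11, 72], [11, 0, 73], [9, -7, 73], [8, 10, 74], [8, -9, 74], [11, 2, 74], [7, -7, 74], [9, 12, 76], [6, -8, 76], [8, 9, 77], [12, 0, 77]]
65 24 [ 7.  8. 12.] [-11.   0.  12.]
80 26 [ 5.  8. 13.] [-11.   0.  12.]
95 96 [-5. 12. 15.] [-29.  -0.  30.]
110 225 [-7. 10. 14.] [-35.  11.  39.]
125 222 [-3. 12. 18.] [-48.  -0.  51.]
140 306 [-2. 11. 19.] [-57.  -1.  58.]
155 170 [ 2. 12. 21.] [-47.  -7.  41.]
s3
[[-65, -2, 24], [7, 17, 62], [8, 15, 62], [7, -14, 63], [7, 15, 64], [7, -15, 66], [8, 17, 67], [7, 14, 68], [8, -13, 68], [6, -15, 69], [9, -17, 69], [8, 16, 70], [8, 18, 72], [7, 16, 72], [8, -13, 72], [11, -6, 73], [8, 18, 74], [7, -14, 75], [7, 15, 76], [11, -7, 77], [7, -16, 77], [10, -15, 77], [6, -14, 77], [7, 17, 77]]
50 4 [7. 7. 8.] [-12.  15.  17.]
65 22 [ 6.  7. 11.] [-17.  -7.  18.]
80 19 [ 2.  7. 12.] [-19.  -7.  20.]
95 179 [-6. 11. 14.] [-36.  -7.  37.]
110 179 [-8. 12. 18.] [-44.  -7.  45.]
125 211 [ 2. 12. 18.] [-53.  -2.  54.]
140 302 [-3. 11. 20.] [-59.  -1.  60.]
155 146 [ 1. 12. 20.] [-46.  10.  41.]
```

```bash
python3 - <<'E'
from h import *
h=np.radians(-35); e=np.array([np.cos(h),np.sin(h)]); n=np.array([-e[1],e[0]])
def show(f,us,vs,c):
    D=np.load(f+".npz"); p,d=D["p"],D["d"]
    for v in vs:
        for u in us:
            P=world("scene",[[u,v]],d[v,u])[0]; q=P[:2]-c; print(f,u,v,p[v,u].tolist(),"x %.0f y %.0f z %.0f"%(q@e,q@n,P[2]))
show("s2",(355,357),range(222,238,2),(592.2,202.3))
show("s1",(336,),range(190,206,2),(588.5,201.2))
show("s1",(383,384),range(206,220,2),(588.5,201.2))
E
```

```text
s2 355 222 [71, 63, 60] x 490 y 46 z 785
s2 357 222 [75, 66, 63] x 6 y 0 z 95
s2 355 224 [108, 103, 101] x 12 y -2 z 94
s2 357 224 [91, 85, 82] x 12 y 1 z 97
s2 355 226 [97, 91, 88] x 12 y -2 z 87
s2 357 226 [90, 84, 81] x 12 y 2 z 90
s2 355 228 [84, 78, 73] x 12 y -1 z 82
s2 357 228 [105, 100, 97] x 12 y 3 z 84
s2 355 230 [77, 69, 65] x 11 y 0 z 73
s2 357 230 [109, 104, 101] x 12 y 4 z 76
s2 355 232 [80, 72, 67] x 12 y 1 z 67
s2 357 232 [112, 106, 103] x 12 y 5 z 70
s2 355 234 [171, 160, 149] x -25 y -1 z 4
s2 357 234 [150, 141, 133] x 12 y 6 z 63
s2 355 236 [203, 192, 180] x -22 y 0 z 2
s2 357 236 [202, 191, 179] x -22 y 4 z 4
s1 336 190 [68, 61, 57] x 15 y -47 z 182
s1 336 192 [104, 99, 96] x 12 y -47 z 171
s1 336 194 [108, 104, 100] x 12 y -46 z 166
s1 336 196 [108, 103, 100] x 12 y -45 z 161
s1 336 198 [106, 101, 97] x 11 y -45 z 153
s1 336 200 [104, 98, 95] x 14 y -44 z 151
s1 336 202 [105, 97, 91] x 13 y -44 z 144
s1 336 204 [158, 133, 113] x -89 y -63 z -1
s1 383 206 [161, 136, 116] x -124 y 40 z -1
s1 384 206 [138, 117, 101] x -126 y 42 z -3
s1 383 208 [149, 125, 106] x -119 y 42 z -2
s1 384 208 [97, 86, 79] x 13 y 45 z 168
s1 383 210 [114, 98, 85] x 14 y 44 z 164
s1 384 210 [99, 92, 88] x 11 y 46 z 161
s1 383 212 [93, 85, 79] x 13 y 45 z 156
s1 384 212 [106, 102, 99] x 13 y 47 z 157
s1 383 214 [105, 100, 97] x 11 y 46 z 148
s1 384 214 [109, 104, 101] x 12 y 48 z 150
s1 383 216 [111, 105, 101] x 11 y 47 z 142
s1 384 216 [120, 110, 104] x 12 y 49 z 145
s1 383 218 [153, 132, 115] x -92 y 49 z -2
s1 384 218 [156, 134, 116] x -90 y 51 z 0
```

Depth shows the true fingertips about 33 mm above the reported TCP when shut and about 46 mm when open. That explains the two empty closes above the rim. I'll open here and go down with that offset.

{"fn": "step_arm", "kwargs": {"plan": "0 0 0 0 100;0 0 0 0 100;0 0 0 0 100;0 0 0 0 100;0 0 0 0 100;0 0 0 0 100;0 0 0 0 100;0 0 1.6 0 100;0 0 3.2 0 100;0 0 3.2 0 100"}}

```text
time_s: 6.9
eef_pos: [590.6, 202.1, -8.3]
ee_rot: [-0.002, 0.301, 0.954, -0.001]
force: [-0.3, -0.6, -0.5]
grip_width: 1.002
```

{"fn": "step_arm", "kwargs": {"plan": "0 0 0 0 100;0 0 0 0 100;0 0 0 0 0;0 0 0 0 0;0 0 0 0 0;0 0 0 0 0;0 0 0 0 0;0 0 0 0 0", "grip_force": 40}}

```text
time_s: 7.7
eef_pos: [592.7, 202.4, -5.0]
ee_rot: [0.001, 0.301, 0.954, 0.0]
force: [0.3, -0.3, 5.8]
grip_width: 0.621
```

{"fn": "step_arm", "kwargs": {"plan": "0 0 -2 0 0;0 0 -4 0 0;0 0 -6 0 0;0 0 -8 0 0;0 0 -8 0 0;0 0 -8 0 0"}}

```text
time_s: 8.3
eef_pos: [591.7, 202.3, 73.2]
ee_rot: [-0.001, 0.301, 0.954, -0.0]
force: [0.4, 0.3, -1.3]
grip_width: 0.617
```

```bash
python3 - <<'E'
from m import *
p,d=cams.capture("scene"); np.savez("s4.npz",p=p,d=d)
s=readout.sense(); print({k:np.round(s[k],3) for k in("time_s","eef_pos","force","wrist_torque","grip_width")})
a=p[130:290,250:450,::-1]; cv2.imwrite("pics/s4.png",cv2.resize(a,None,fx=4,fy=3.75,interpolation=2))
E
```

```text
{'time_s': np.float64(8.35), 'eef_pos': array([591.417, 202.201,  72.736]), 'force': array([-0.96 , -0.188, -1.947]), 'wrist_torque': array([ 0.013, -0.067, -0.   ]), 'grip_width': np.float64(0.624)}
```

View pics/s4.png

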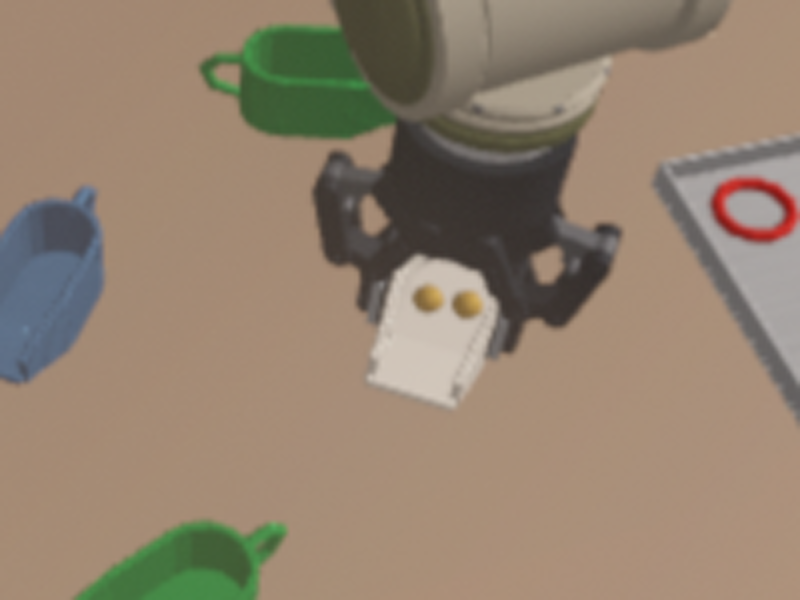

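Creamer is held upright with both beads inside, at (428,297) and (467,303) in the crop. Next I carry it towards the box and turn the spout to face it.

{"fn": "step_arm", "kwargs": {"plan": "-1.6 -2.4 0 8 0;-3.2 -4.8 0 16 0;-4.8 -7.2 0 24 0;-6.4 -9.6 0 32 0;-8.0 -12.1 0 40 0;-9.6 -14.5 0 48 0;-11.2 -16.9 0 55 0;-11.2 -16.9 0 55 0;-11.2 -16.9 0 55 0;-11.2 -16.9 0 55 0"}}

```text
time_s: 9.35
eef_pos: [586.6, 0.5, 73.5]
ee_rot: [-0.001, 0.706, 0.708, -0.0]
force: [-0.4, -0.3, -2.4]
grip_width: 0.62
```

```bash
cat >> m.py <<'E'
def look(tag,hw=110):
    """capture scene; white cloud in the tool frame of heading (-tool x), pitch from the lip; box pose"""
    from scipy.optimize import least_squares
    p,d=cams.capture("scene"); np.savez(tag+".npz",p=p,d=d); s=readout.sense(); c=s["eef_pos"]
    w,x,y,z=s["ee_rot"]; phi=2*np.arctan2(y,x); e=-np.array([np.cos(phi),np.sin(phi)]); n=np.array([-e[1],e[0]])
    pi=p.astype(int); m=(pi.min(2)>150)&(pi.max(2)-pi.min(2)<45)&(d>0)
    P,uv=cloud("scene",d,m); q=(P[:,:2]-c[:2]); u,v=q@e,q@n
    B=np.array([587.3,-205.8]); rb=np.hypot(*(P[:,:2]-B).T); k=(rb<75)&(P[:,2]>54)&(P[:,2]<66)
    if k.sum()>40:
        b=P[k]; f=least_squares(lambda t:np.hypot(b[:,0]-t[0],b[:,1]-t[1])-t[2]*0-53,B,loss="soft_l1",f_scale=2); print("box",np.round(f.x,1),k.sum())
    print({k:np.round(s[k],2).tolist() for k in("time_s","eef_pos","force","wrist_torque","grip_width")},"phi",np.degrees(phi))
    return p,d,P,uv,u,v,s
E
python3 - <<'E'
from m import *
p,d,P,uv,u,v,s=look("s5")
k=(abs(v)<35)&(u>-60)&(u<85)&(P[:,2]>62)&(P[:,2]<200)
for a in range(-20,80,8):
    w=k&(abs(v)<12)&(u>=a)&(u<a+8)
    if w.sum(): print(a,w.sum(),np.round(np.percentile(P[w,2],[5,50,95]),1))
print("lip v",np.round(np.percentile(v[k&(u>40)],[2,98])), "u max",np.percentile(u[k],99))
E
```

```text
Traceback (most recent call last):
  File "m.py", line 25, in look
    b=P[k]; f=least_squares(lambda t:np.hypot(b[:,0]-t[0],b[:,1]-t[1])-t[2]*0-53,B,loss="soft_l1",f_scale=2); print("box",np.round(f.x,1),k.sum())
              ~~~~~~~~~~~~~^^^^^^^^^^^^^^^^^^^^^^^^^^^^^^^^^^^^^^^^^^^^^^^^^^^^^^^^^^^^^^^^^^^^^^^^^^^^^^^^^
  File "m.py", line 25, in <lambda>
    b=P[k]; f=least_squares(lambda t:np.hypot(b[:,0]-t[0],b[:,1]-t[1])-t[2]*0-53,B,loss="soft_l1",f_scale=2); print("box",np.round(f.x,1),k.sum())
                                                                       ~^^^
IndexError: index 2 is out of bounds for axis 0 with size 2
```

```bash
sed -i 's/-t\[2\]\*0-53/-53/' m.py
cat > l.py <<'E'
import sys; from m import *
p,d,P,uv,u,v,s=look(sys.argv[1])
k=(abs(v)<35)&(u>-70)&(u<85)&(P[:,2]>float(sys.argv[2]))&(P[:,2]<200)
print("u: n, z",[(a,int(w.sum()),np.round(np.percentile(P[w,2],[5,50,95])).tolist()) for a in range(-64,84,8) for w in [k&(abs(v)<12)&(u>=a)&(u<a+8)] if w.sum()])
if (k&(u>40)).sum(): print("lip v",np.round(np.percentile(v[k&(u>40)],[2,98])),"u",np.round(np.percentile(u[k],[1,99])))
E
python3 l.py s5 62
```

```text
box [ 587.3 -205.5] 410
{'time_s': 9.45, 'eef_pos': [586.8, 0.64, 73.89], 'force': [0.58, -0.52, -1.6], 'wrist_torque': [0.03, 0.01, 0.02], 'grip_width': 0.63} phi 90.10401175252615
u: n, z [(-64, 8, [80.0, 83.0, 84.0]), (-56, 10, [81.0, 83.0, 84.0]), (-48, 11, [81.0, 82.0, 84.0]), (-40, 10, [81.0, 82.0, 83.0]), (-32, 12, [80.0, 82.0, 84.0]), (8, 18, [90.0, 93.0, 96.0]), (16, 26, [95.0, 98.0, 101.0]), (24, 32, [99.0, 103.0, 104.0]), (32, 36, [105.0, 107.0, 109.0]), (40, 44, [109.0, 111.0, 113.0]), (48, 1, [113.0, 113.0, 113.0])]
lip v [-19.  24.] u [-69.  47.]
```

Level: the floor is flat at z≈82, so the underside is at z≈77, and the spout slope is 29°. The fingers sit at about creamer x=22, so the pivot is near x≈14. I'll move over the near rim, still upright.

{"fn": "step_arm", "kwargs": {"plan": "-2.5 0 0 0 0;-5.5 -0.1 0 0 0;-8.5 -0.1 0 0 0;-11.5 -0.1 0 0 0;-14.5 -0.2 0 0 0;-17 -0.2 0 0 0;-19 -0.2 0 0 0;-19 -0.2 0 0 0;-19 -0.2 1 0 0;-19 -0.2 1 0 0"}}

```text
time_s: 10.45
eef_pos: [584.3, -188.7, 62.5]
ee_rot: [-0.002, 0.707, 0.708, -0.0]
force: [0.6, -0.5, -2.7]
grip_width: 0.621
```

```bash
python3 l.py s6 64; python3 - <<'E'
import numpy as np,cv2
p=np.load("s6.npz")["p"]; cv2.imwrite("pics/s6.png",cv2.resize(p[200:340,70:270,::-1],None,fx=4,fy=4,interpolation=2))
E
```

```text
box [ 586.5 -205. ] 233
{'time_s': 10.5, 'eef_pos': [584.56, -188.88, 63.22], 'force': [-0.39, -0.83, -1.62], 'wrist_torque': [-0.0, -0.03, 0.05], 'grip_width': 0.62} phi 90.07366082744575
u: n, z [(-56, 5, [69.0, 71.0, 73.0]), (-48, 11, [70.0, 72.0, 73.0]), (-40, 12, [70.0, 72.0, 73.0]), (-32, 2, [72.0, 76.0, 80.0]), (-24, 1, [83.0, 83.0, 83.0]), (-16, 12, [70.0, 72.0, 74.0]), (-8, 14, [70.0, 72.0, 76.0]), (0, 1, [75.0, 75.0, 75.0]), (32, 10, [93.0, 96.0, 97.0]), (40, 52, [97.0, 100.0, 102.0])]
lip v [-20.  24.] u [-70.  47.]
```

View pics/s6.png

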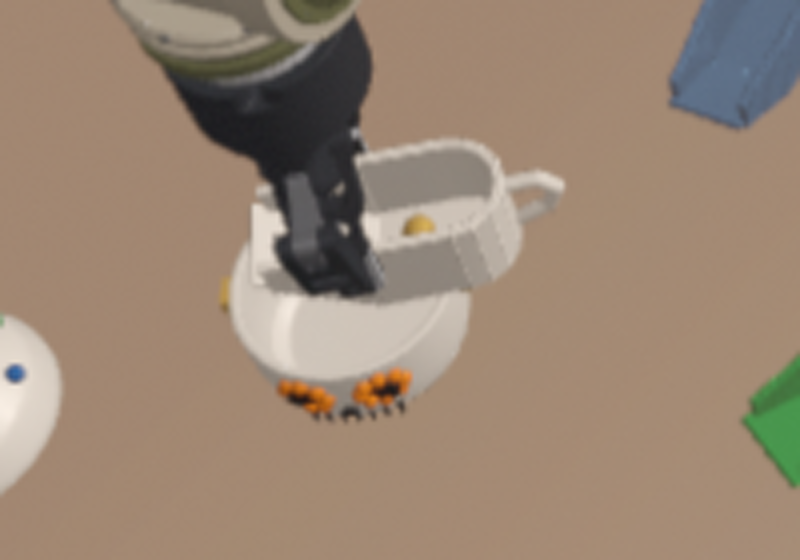

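The creamer is upright over the box: spout at (265,245) left over the mouth, handle at right, underside about 7 mm above the rim. Now I lower gently with a light grip and start rolling over the rim.

{"fn": "step_arm", "kwargs": {"plan": "0 0 0.4 0 0;0 0 0.7 0 0;0 0 0.75 0 0;-0.2 0 0.85 0 0;-0.4 0 0.95 0 0;-0.55 0 1.05 0 0;-0.7 0 1.1 0 0;-0.7 0 1.1 0 0", "grip_force": 25}}

```text
time_s: 11.3
eef_pos: [585.4, -197.2, 54.2]
ee_rot: [0.0, 0.707, 0.707, 0.001]
force: [-0.5, 3.5, 5.6]
grip_width: 0.619
```

```bash
python3 l.py s7 61
```

```text
box [ 588.  -206.9] 352
{'time_s': 11.35, 'eef_pos': [585.39, -197.19, 54.19], 'force': [-1.51, 2.64, 5.04], 'wrist_torque': [0.89, 0.2, -0.01], 'grip_width': 0.62} phi 89.98406330168801
u: n, z [(-64, 1, [110.0, 110.0, 110.0]), (-56, 3, [63.0, 64.0, 66.0]), (-48, 9, [62.0, 64.0, 67.0]), (-40, 13, [62.0, 64.0, 66.0]), (-32, 2, [62.0, 68.0, 73.0]), (-24, 1, [78.0, 78.0, 78.0]), (-16, 11, [61.0, 63.0, 65.0]), (-8, 17, [62.0, 65.0, 66.0]), (0, 4, [65.0, 66.0, 67.0]), (8, 2, [72.0, 73.0, 73.0]), (32, 7, [85.0, 88.0, 90.0]), (40, 49, [88.0, 91.0, 93.0])]
lip v [-19.  23.] u [-69.  47.]
```

{"fn": "step_arm", "kwargs": {"plan": "0 0 0.1 0 0;0 0 0.2 0 0;0 0 0.3 0 0;0 0 0.4 0 0;0 0 0.4 0 0", "grip_force": 20}}

```text
time_s: 11.85
eef_pos: [585.9, -198.5, 51.5]
ee_rot: [0.002, 0.707, 0.707, 0.0]
force: [-2.6, -2.0, 11.9]
grip_width: 0.622
```

```bash
python3 l.py s8 58
```

```text
box [ 588.5 -206.6] 352
{'time_s': 11.9, 'eef_pos': [585.89, -198.53, 51.5], 'force': [-2.22, -2.0, 12.3], 'wrist_torque': [0.25, 0.48, 0.07], 'grip_width': 0.62} phi 89.98166850863369
u: n, z [(-56, 2, [64.0, 65.0, 66.0]), (-48, 12, [62.0, 65.0, 66.0]), (-40, 12, [61.0, 63.0, 65.0]), (-32, 1, [62.0, 62.0, 62.0]), (-16, 7, [59.0, 60.0, 62.0]), (-8, 17, [61.0, 64.0, 66.0]), (0, 3, [64.0, 64.0, 65.0]), (32, 6, [81.0, 83.0, 85.0]), (40, 41, [83.0, 85.0, 88.0]), (48, 6, [60.0, 85.0, 85.0]), (56, 20, [60.0, 61.0, 63.0])]
lip v [-18.  33.] u [-70.  59.]
```

It pivots: rear floor at 65, front at 60 (about 7°), force 12 N, box still in place. Continuing along the arc.

{"fn": "step_arm", "kwargs": {"plan": "-0.1 0 0.15 0 0;-0.25 0 0.28 0 0;-0.35 0 0.4 0 0;-0.5 0 0.53 0 0;-0.65 0 0.67 0 0;-0.8 0 0.82 0 0;-0.9 0 0.96 0 0;-0.9 0 0.96 0 0"}}

```text
time_s: 12.7
eef_pos: [585.9, -207.7, 41.5]
ee_rot: [0.002, 0.707, 0.707, 0.0]
force: [-1.3, -2.2, 9.2]
grip_width: 0.621
```

```bash
python3 l.py s9 50
```

```text
box [ 589.2 -206.3] 327
{'time_s': 12.75, 'eef_pos': [585.92, -207.67, 41.57], 'force': [-1.32, -2.12, 9.34], 'wrist_torque': [0.12, 0.22, -0.03], 'grip_width': 0.62} phi 89.96160843875464
u: n, z [(-64, 12, [117.0, 118.0, 119.0]), (-48, 2, [62.0, 64.0, 65.0]), (-40, 2, [58.0, 60.0, 61.0]), (-32, 8, [57.0, 58.0, 60.0]), (-16, 3, [66.0, 66.0, 68.0]), (-8, 14, [56.0, 57.0, 59.0]), (0, 5, [57.0, 59.0, 59.0]), (8, 1, [60.0, 60.0, 60.0]), (32, 1, [67.0, 67.0, 67.0]), (40, 13, [56.0, 61.0, 68.0]), (48, 18, [57.0, 60.0, 62.0])]
lip v [-19.  30.] u [-70.  50.]
```

The lip is close to the far rim. I'll unload, shift back 8 mm keeping the tilt, then continue.

{"fn": "step_arm", "kwargs": {"plan": "0 0 -0.6 0 0;0.5 0 -0.7 0 0;0.8 0 -0.6 0 0;0.8 0 -0.3 0 0;0.75 0 -0.1 0 0;0.65 0 0.05 0 0;0.5 0 0.2 0 0;0.4 0 0.35 0 0;0.3 0 0.45 0 0;0.3 0 0.45 0 0"}}

```text
time_s: 13.75
eef_pos: [585.8, -204.0, 36.5]
ee_rot: [0.001, 0.707, 0.707, 0.0]
force: [-1.1, -0.9, 9.5]
grip_width: 0.624
```

```bash
python3 l.py s10 45
```

```text
box [ 587.5 -202.9] 275
{'time_s': 13.8, 'eef_pos': [585.82, -203.94, 36.59], 'force': [-1.53, -1.52, 9.62], 'wrist_torque': [0.13, 0.16, 0.02], 'grip_width': 0.62} phi 89.9896036153223
u: n, z [(-64, 41, [119.0, 124.0, 127.0]), (-24, 2, [66.0, 66.0, 67.0]), (-16, 7, [53.0, 55.0, 55.0]), (-8, 13, [53.0, 54.0, 56.0]), (0, 2, [53.0, 53.0, 53.0]), (48, 42, [51.0, 61.0, 63.0])]
lip v [-27.  32.] u [-70.  53.]
```

{"fn": "step_arm", "kwargs": {"plan": "-0.08 0 0.12 0 0;-0.17 0 0.25 0 0;-0.25 0 0.38 0 0;-0.32 0 0.5 0 0;-0.4 0 0.65 0 0;-0.4 0 0.65 0 0"}}

```text
time_s: 14.4
eef_pos: [585.8, -207.9, 29.7]
ee_rot: [0.001, 0.707, 0.707, 0.0]
force: [-0.9, -2.6, 8.7]
grip_width: 0.621
```

```bash
python3 l.py s11 40; python3 - <<'E'
import numpy as np,cv2
p=np.load("s11.npz")["p"]; cv2.imwrite("pics/s11.png",cv2.resize(p[200:340,70:270,::-1],None,fx=4,fy=4,interpolation=2))
E
```

```text
box [ 586.9 -202.1] 245
{'time_s': 14.45, 'eef_pos': [585.78, -207.86, 29.76], 'force': [-0.51, -1.55, 8.46], 'wrist_torque': [0.03, 0.05, -0.01], 'grip_width': 0.62} phi 89.98845386320366
u: n, z [(-64, 40, [114.0, 120.0, 126.0]), (-56, 25, [123.0, 127.0, 129.0]), (-8, 3, [47.0, 48.0, 48.0]), (0, 3, [46.0, 47.0, 49.0]), (40, 39, [45.0, 60.0, 64.0]), (48, 6, [62.0, 63.0, 64.0])]
lip v [-21.  27.] u [-70.  49.]
```

View pics/s11.png

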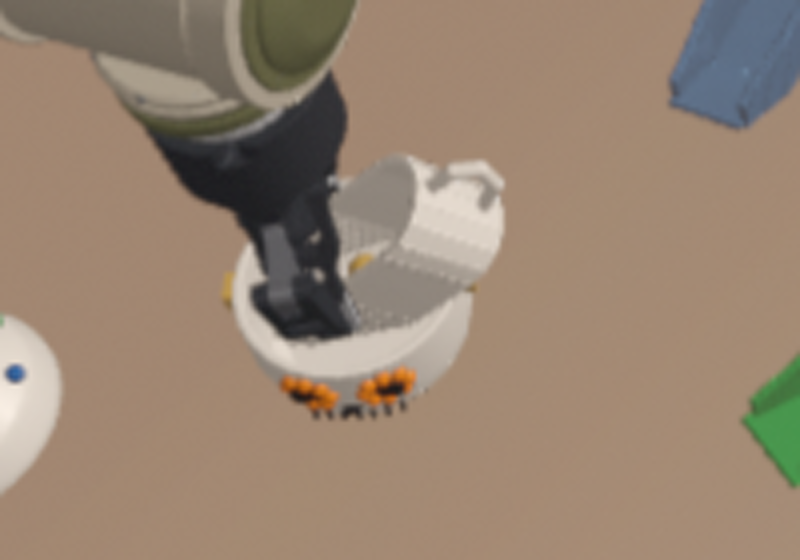

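Tilt is about 35°, one bead still visible at (360,263), box in place. Continuing to about 50°.

{"fn": "step_arm", "kwargs": {"plan": "-0.08 0 0.15 0 0;-0.15 0 0.3 0 0;-0.22 0 0.45 0 0;-0.3 0 0.6 0 0;-0.35 0 0.75 0 0;-0.4 0 0.9 0 0;-0.45 0 1.05 0 0;-0.45 0 1.05 0 0;-0.45 0 1.05 0 0"}}

```text
time_s: 15.35
eef_pos: [585.4, -212.2, 18.8]
ee_rot: [0.001, 0.707, 0.707, 0.0]
force: [0.6, -2.0, 4.8]
grip_width: 0.621
```

```bash
python3 l.py s12 35; python3 - <<'E'
import numpy as np,cv2
from h import *
p=np.load("s12.npz")["p"]; 
q,d=cams.capture("top"); 
hsv=cv2.cvtColor(q,cv2.COLOR_RGB2HSV); c=proj("top",[587,-205,20])[0].astype(int)
def gold(im,u0,u1,v0,v1):
    h=cv2.cvtColor(im,cv2.COLOR_RGB2HSV)[v0:v1,u0:u1]; m=cv2.inRange(h,(14,110,90),(28,255,255)); n,_,st,ce=cv2.connectedComponentsWithStats(m); return [(int(s[4]),(c+[u0,v0]).round().tolist()) for s,c in zip(st[1:],ce[1:])]
print("gold scene",gold(p,100,240,200,320)); print("gold top",gold(q,c[0]-40,c[0]+40,c[1]-40,c[1]+40),c)
E
```

```text
box [ 586.9 -197.9] 145
{'time_s': 15.4, 'eef_pos': [585.38, -212.13, 18.79], 'force': [-2.07, -1.49, 4.8], 'wrist_torque': [0.04, 0.12, 0.04], 'grip_width': 0.62} phi 89.99954064393529
u: n, z [(-64, 36, [105.0, 110.0, 120.0]), (-56, 44, [113.0, 118.0, 121.0]), (-48, 2, [120.0, 120.0, 121.0]), (-8, 1, [37.0, 37.0, 37.0]), (32, 34, [51.0, 68.0, 71.0])]
gold scene [(18, [128.0, 270.0]), (6, [190.0, 271.0]), (13, [145.0, 294.0]), (21, [164.0, 296.0]), (9, [172.0, 293.0]), (19, [152.0, 298.0])]
gold top [(2, [375.0, 154.0])] [379 174]
```

```bash
python3 - <<'E'
import numpy as np,cv2
p=np.load("s12.npz")["p"]; cv2.imwrite("pics/s12.png",cv2.resize(p[200:340,70:270,::-1],None,fx=4,fy=4,interpolation=2))
E
```

```text
(no output)
```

View pics/s12.png

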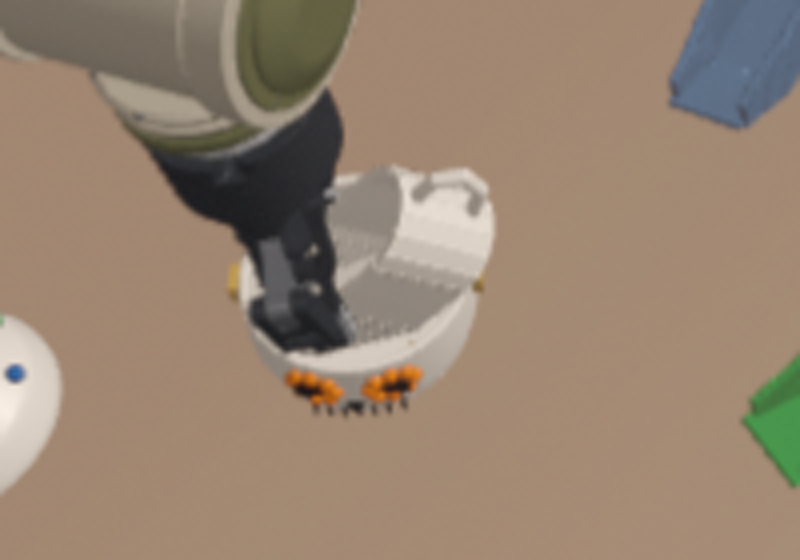

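The box has started to tip by about 6° under the back-push. I'll lift straight up to unload it; the grip holds the tilt.

{"fn": "step_arm", "kwargs": {"plan": "0 0 -0.3 0 0;0 0 -0.6 0 0;0 0 -0.9 0 0;0 0 -1.2 0 0;0 0 -1.5 0 0;0 0 -1.5 0 0;0 0 -1.5 0 0"}}

```text
time_s: 16.15
eef_pos: [584.9, -211.6, 33.1]
ee_rot: [-0.0, 0.707, 0.707, 0.0]
force: [-0.3, -0.1, -1.8]
grip_width: 0.624
```

```bash
python3 l.py s13 40; python3 - <<'E'
import numpy as np,cv2
p=np.load("s13.npz")["p"]; cv2.imwrite("pics/s13.png",cv2.resize(p[200:340,70:270,::-1],None,fx=4,fy=4,interpolation=2))
E
```

```text
box [ 586.4 -205. ] 215
{'time_s': 16.2, 'eef_pos': [584.88, -211.59, 32.99], 'force': [-0.32, -0.55, -1.5], 'wrist_torque': [-0.11, 0.02, 0.02], 'grip_width': 0.62} phi 90.00151597795548
u: n, z [(-64, 40, [119.0, 123.0, 132.0]), (-56, 37, [129.0, 131.0, 133.0]), (-16, 1, [53.0, 53.0, 53.0]), (-8, 7, [50.0, 51.0, 52.0]), (0, 4, [48.0, 49.0, 50.0]), (40, 24, [43.0, 58.0, 60.0])]
lip v [-18.  28.] u [-70.  47.]
```

View pics/s13.png

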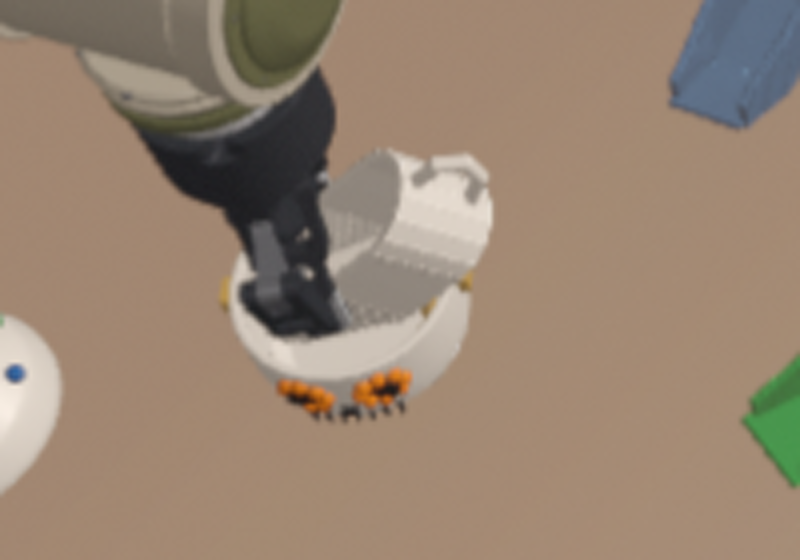

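Box is upright again at its start position, and one bead is visible inside it at (428,307). I'll raise a little and count the beads by colour.

{"fn": "step_arm", "kwargs": {"plan": "0 0 -1 0 0;0 0 -2 0 0;0 0 -3 0 0;0 0 -4 0 0;0 0 -5 0 0;0 0 -5 0 0;0 0 -5 0 0"}}

```text
time_s: 16.9
eef_pos: [584.9, -211.8, 83.3]
ee_rot: [0.0, 0.707, 0.707, 0.0]
force: [-0.3, -0.5, -2.3]
grip_width: 0.621
```

```bash
python3 l.py s14 61; cat > g.py <<'E'
import sys; from h import *
def gold(n,im,d,B=(587,-205)):
    h=cv2.cvtColor(im,cv2.COLOR_RGB2HSV); m=cv2.inRange(h,(12,100,70),(30,255,255)); k,_,st,ce=cv2.connectedComponentsWithStats(m); lab=_
    for i in range(1,k):
        P,_u=cloud(n,d,lab==i)
        if len(P) and st[i][4]>2:
            q=np.median(P,0)
            if np.hypot(*(q[:2]-B))<170: print(n,st[i][4],ce[i].round(),np.round(q),"r",round(np.hypot(*(q[:2]-B))),im[lab==i].mean(0).round().tolist())
for n in("scene","top"):
    p,d=cams.capture(n); np.savez(sys.argv[1]+n+".npz",p=p,d=d); gold(n,p,d)
E
python3 g.py g1
```

```text
box [ 586.4 -205.5] 244
{'time_s': 16.95, 'eef_pos': [584.73, -211.71, 82.81], 'force': [-0.52, -0.6, -2.14], 'wrist_torque': [-0.07, -0.04, 0.03], 'grip_width': 0.62} phi 89.99381044406455
u: n, z [(-64, 40, [162.0, 173.0, 179.0]), (-56, 43, [176.0, 181.0, 184.0]), (-8, 2, [100.0, 100.0, 101.0]), (0, 3, [100.0, 100.0, 102.0])]
scene 27 [186. 268.] [ 596. -148.   53.] r 58 [175.0, 141.0, 82.0]
scene 17 [126. 273.] [ 580. -265.   54.] r 60 [169.0, 136.0, 84.0]
scene 8 [177. 276.] [ 591. -172.   20.] r 33 [162.0, 133.0, 84.0]
scene 77 [165. 296.] [ 643. -195.   44.] r 57 [181.0, 108.0, 47.0]
scene 65 [147. 298.] [ 639. -229.   46.] r 57 [167.0, 99.0, 42.0]
top 16 [376. 153.] [ 648. -195.    3.] r 62 [163.0, 116.0, 80.0]
```

{"fn": "step_arm", "kwargs": {"plan": "1 0 -1 0 0;2.5 0 -2 0 0;4 0 -2 0 0;5 0 -2 0 0;6 0 -2 0 0;6 0 -2 0 0;6 0 -2 0 0"}}

```text
time_s: 17.75
eef_pos: [584.9, -151.8, 103.0]
ee_rot: [-0.0, 0.707, 0.707, -0.0]
force: [-0.4, 0.1, -2.4]
grip_width: 0.624
```

```bash
python3 g.py g2; python3 - <<'E'
from h import *
print(proj("scene",[[587,-205,14],[591,-172,14],[587,-240,14]]))
p=np.load("g2scene.npz")["p"]; im=np.vstack([cv2.resize(p[220:320,90:250,::-1],(800,500),interpolation=2)]); cv2.imwrite("pics/g2.png",im)
E
```

```text
scene 27 [186. 268.] [ 597. -148.   52.] r 58 [175.0, 141.0, 82.0]
scene 16 [126. 273.] [ 581. -264.   55.] r 60 [171.0, 138.0, 85.0]
scene 8 [177. 276.] [ 591. -172.   20.] r 33 [162.0, 133.0, 84.0]
scene 78 [165. 296.] [ 643. -195.   44.] r 56 [180.0, 108.0, 46.0]
scene 65 [147. 298.] [ 639. -229.   46.] r 57 [167.0, 99.0, 42.0]
[[161.30308889 278.70290255]
 [177.69322815 277.05147199]
 [143.94410991 282.30975008]]
```

{"fn": "step_arm", "kwargs": {"plan": "0 0 2 0 0;-2 0 3 0 0;-2 0 3 0 0;-5 0 3 0 0;-5 0 3 0 0;-3 0 3 0 0;-5 0 3 0 0;-5 0 3 0 0;-5 0 2 0 0;-5 0 0 0 0"}}

```text
time_s: 18.85
eef_pos: [584.3, -200.6, 102.9]
ee_rot: [-0.001, 0.707, 0.707, -0.0]
force: [-0.6, -0.5, -2.3]
grip_width: 0.613
```

```bash
python3 g.py g3
```

```text
scene 27 [186. 268.] [ 596. -148.   53.] r 58 [175.0, 141.0, 82.0]
scene 16 [126. 273.] [ 581. -264.   54.] r 59 [171.0, 138.0, 85.0]
scene 9 [177. 276.] [ 590. -172.   19.] r 33 [162.0, 133.0, 85.0]
scene 79 [165. 296.] [ 643. -195.   44.] r 56 [180.0, 108.0, 47.0]
scene 68 [146. 298.] [ 639. -229.   46.] r 57 [165.0, 97.0, 42.0]
top 7 [373. 154.] [ 649. -193.   -1.] r 63 [177.0, 125.0, 88.0]
```

The second bead may be hidden behind the near wall or the gripper. I'll swing the creamer round the box with its lip staying over the mouth, so the scene camera can see into the spout.

{"fn": "step_arm", "kwargs": {"plan": "2 0 0 0 0;4 0 0 -8 0;4 -0.5 0 -16 0;3.5 -1.6 0 -24 0;3.3 -2 0 -32 0;2.9 -2.6 0 -40 0;2.4 -3.1 0 -48 0;2 -3.5 0 -56 0;1.4 -3.8 0 -64 0;0.9 -4 0 -72 0"}}

```text
time_s: 19.95
eef_pos: [544.5, -191.5, 102.5]
ee_rot: [-0.001, 0.153, 0.988, 0.0]
force: [0.2, 0.6, -2.2]
grip_width: 0.621
```

```bash
python3 g.py g4; python3 - <<'E'
from h import *
p=np.load("g4scene.npz")["p"]; cv2.imwrite("pics/g4.png",cv2.resize(p[190:330,70:270,::-1],None,fx=4,fy=4,interpolation=2))
q=np.load("g4top.npz")["p"]; print(q[150:200,355:405].mean((0,1)))
E
```

```text
scene 27 [186. 268.] [ 597. -148.   53.] r 58 [175.0, 142.0, 83.0]
scene 16 [126. 273.] [ 582. -265.   55.] r 60 [172.0, 139.0, 85.0]
scene 8 [177. 276.] [ 590. -172.   20.] r 33 [163.0, 134.0, 84.0]
scene 80 [165. 296.] [ 643. -195.   45.] r 57 [179.0, 108.0, 47.0]
scene 67 [146. 298.] [ 640. -229.   45.] r 58 [166.0, 98.0, 42.0]
top 15 [375. 154.] [ 648. -195.    2.] r 62 [169.0, 118.0, 81.0]
top 5 [369. 167.] [ 608. -176.   20.] r 36 [138.0, 109.0, 64.0]
top 15 [361. 171.] [ 595. -150.   56.] r 56 [177.0, 140.0, 87.0]
[147.1424 133.2404 112.0432]
```

The top view shows a bead at (608,-176) and the scene view one at (590,-172). That is 18 mm apart, so both beads are in the box (r≈33 and 36), and no brass shows in the creamer. I'll carry the creamer to the clear spot near where it started.

{"fn": "step_arm", "kwargs": {"plan": "0.8 3.8 0 0 0;1.7 7.7 0 0 0;2.6 12 0 0 0;3.6 16.5 0 0 0;4.5 21 0 0 0;5.4 25.5 0 0 0;6.3 30 0 0 0;7.2 34 0 0 0;7.9 37 0 0 0;8.3 38.4 0 0 0"}}

```text
time_s: 21.05
eef_pos: [583.7, 201.6, 102.6]
ee_rot: [-0.0, 0.157, 0.988, 0.0]
force: [-0.4, -0.1, -2.2]
grip_width: 0.621
```

```bash
python3 g.py g5; python3 l.py s15 20 | tail -3; python3 - <<'E'
from h import *
q=np.load("g5top.npz")["p"]; c=proj("top",[587,-205,30])[0].astype(int); cv2.imwrite("pics/g5.png",cv2.resize(q[c[1]-40:c[1]+40,c[0]-40:c[0]+40,::-1],None,fx=5,fy=5,interpolation=2))
E
```

```text
scene 27 [186. 268.] [ 596. -148.   54.] r 58 [175.0, 141.0, 82.0]
scene 16 [126. 273.] [ 581. -265.   54.] r 60 [172.0, 139.0, 85.0]
scene 8 [177. 276.] [ 591. -172.   20.] r 33 [163.0, 134.0, 84.0]
scene 78 [165. 296.] [ 643. -195.   44.] r 57 [181.0, 108.0, 47.0]
scene 68 [147. 298.] [ 639. -229.   45.] r 57 [165.0, 98.0, 43.0]
top 16 [376. 153.] [ 651. -196.   -0.] r 65 [168.0, 119.0, 84.0]
top 11 [390. 154.] [ 642. -235.    7.] r 62 [164.0, 123.0, 92.0]
top 43 [367. 171.] [ 597. -172.   21.] r 35 [168.0, 132.0, 74.0]
top 15 [361. 171.] [ 594. -150.   55.] r 56 [175.0, 138.0, 86.0]
top 13 [403. 176.] [ 578. -265.   54.] r 61 [169.0, 133.0, 81.0]
top 19 [371. 191.] [ 537. -177.   48.] r 58 [177.0, 109.0, 64.0]
top 18 [386. 194.] [ 529. -214.   49.] r 58 [150.0, 98.0, 62.0]
box [ 587.2 -205.4] 411
{'time_s': 21.2, 'eef_pos': [584.15, 198.51, 102.73], 'force': [-0.21, -0.05, -1.91], 'wrist_torque': [-0.0, -0.08, -0.02], 'grip_width': 0.62} phi 161.9572290983229
u: n, z [(-48, 16, [131.0, 133.0, 135.0]), (-40, 59, [124.0, 128.0, 132.0]), (-32, 47, [121.0, 123.0, 127.0]), (-24, 41, [120.0, 122.0, 124.0]), (-16, 47, [119.0, 121.0, 123.0]), (-8, 46, [117.0, 120.0, 121.0]), (0, 44, [116.0, 118.0, 120.0]), (8, 47, [114.0, 116.0, 118.0]), (16, 48, [113.0, 115.0, 117.0]), (24, 35, [112.0, 114.0, 116.0])]
```

A 43-pixel brass blob in the box matches two beads touching, and the creamer's floor is clear. The tilt is about 40°. I lower it onto the glass, dragging backwards so it rights itself.

{"fn": "step_arm", "kwargs": {"plan": "0 0 4 0 0;0 0 8 0 0;0 0 10 0 0;0 0 10.8 0 0;0.1 0 11.1 0 0;0.4 0 11.3 0 0;0.8 0 11.45 0 0;1.2 0 11.5 0 0;1.6 0 11.5 0 0;2 0 11.5 0 0"}}

```text
time_s: 22.2
eef_pos: [566.0, 204.5, -11.1]
ee_rot: [0.001, 0.156, 0.988, 0.0]
force: [3.8, -1.0, 2.7]
grip_width: 0.62
```

```bash
python3 l.py s16 3 | tail -3
```

```text
box [ 587.2 -205.3] 418
{'time_s': 22.25, 'eef_pos': [565.13, 204.71, -11.25], 'force': [-0.25, 0.43, 8.0], 'wrist_torque': [-0.05, -0.26, -0.0], 'grip_width': 0.62} phi 162.01549536588166
u: n, z [(-40, 32, [10.0, 14.0, 17.0]), (-32, 40, [6.0, 9.0, 13.0]), (-24, 30, [6.0, 8.0, 10.0]), (-16, 34, [5.0, 7.0, 9.0]), (-8, 35, [5.0, 7.0, 9.0]), (0, 32, [4.0, 6.0, 8.0]), (8, 36, [4.0, 6.0, 7.0]), (16, 27, [5.0, 6.0, 8.0]), (24, 43, [3.0, 5.0, 8.0]), (32, 18, [4.0, 6.0, 8.0])]
```

{"fn": "step_arm", "kwargs": {"plan": "0.3 0 0.2 0 0;0.6 0 0.3 0 0;1 0 0.35 0 0;1.4 0 0.35 0 0;1.8 0 0.3 0 0;2.2 0 0.2 0 0;2.6 0 0.1 0 0;2.6 0 0 0 0"}}

```text
time_s: 23.05
eef_pos: [540.0, 212.5, -12.0]
ee_rot: [-0.001, 0.156, 0.988, -0.0]
force: [0.5, -0.2, -0.3]
grip_width: 0.622
```

```bash
python3 l.py s17 3 | tail -3
```

```text
box [ 587.2 -205.3] 409
{'time_s': 23.1, 'eef_pos': [540.01, 212.51, -12.06], 'force': [0.03, 0.84, 2.93], 'wrist_torque': [0.17, -0.06, 0.04], 'grip_width': 0.62} phi 162.0074520362303
u: n, z [(-48, 6, [14.0, 14.0, 17.0]), (-40, 41, [8.0, 12.0, 16.0]), (-32, 35, [5.0, 9.0, 12.0]), (-24, 34, [4.0, 7.0, 9.0]), (-16, 31, [4.0, 6.0, 8.0]), (-8, 31, [5.0, 6.0, 7.0]), (0, 35, [5.0, 6.0, 8.0]), (8, 31, [4.0, 6.0, 8.0]), (16, 34, [4.0, 6.0, 9.0]), (24, 33, [4.0, 6.0, 8.0]), (32, 24, [3.0, 6.0, 8.0])]
```

Tilt is now 30°, with the spout's underside flat on the glass and the origin about 9 mm up, below the 25 mm release limit. The mass centre is behind the front edge, so I'll open slightly to let it settle back between the fingers.

{"fn": "step_arm", "kwargs": {"plan": "0 0 0 0 65;0 0 0 0 67;0 0 0 0 69;0 0 0 0 71;0 0 0 0 71;0 0 0 0 71"}}

```text
time_s: 23.7
eef_pos: [541.0, 212.2, -11.8]
ee_rot: [-0.0, 0.156, 0.988, -0.0]
force: [-0.3, -0.4, 0.1]
grip_width: 0.712
```

```bash
python3 l.py s18 2 | tail -3
```

```text
box [ 587.3 -205.3] 410
{'time_s': 23.75, 'eef_pos': [540.97, 212.22, -11.83], 'force': [0.39, 0.27, 0.43], 'wrist_torque': [0.05, -0.0, -0.04], 'grip_width': 0.72} phi 161.99215790373378
u: n, z [(-56, 12, [2.0, 3.0, 5.0]), (-48, 26, [3.0, 4.0, 6.0]), (-40, 26, [3.0, 4.0, 6.0]), (-32, 22, [3.0, 5.0, 7.0]), (-24, 18, [7.0, 9.0, 11.0]), (-16, 21, [11.0, 14.0, 16.0]), (-8, 17, [17.0, 19.0, 21.0]), (0, 20, [21.0, 22.0, 25.0]), (8, 21, [26.0, 27.0, 29.0]), (16, 21, [30.0, 32.0, 35.0]), (24, 8, [33.0, 34.0, 36.0])]
```

It has settled upright: inner floor flat at z≈4, spout slope 29°. Opening fully and withdrawing.

{"fn": "step_arm", "kwargs": {"plan": "0 0 0 0 100;0 0 0 0 100;0 0 0 0 100;0 0 0 0 100;0 0 -3 0 100;0 0 -7 0 100;0 0 -12 0 100;0 0 -17 0 100;10 0 -18 0 100;14 0 -18 0 100"}}

```text
time_s: 24.75
eef_pos: [446.0, 243.2, 167.3]
ee_rot: [0.001, 0.157, 0.988, 0.001]
force: [0.6, 1.2, -0.3]
grip_width: 1.004
```

```bash
python3 l.py s19 2|head -2; python3 g.py g6; python3 - <<'E'
from h import *
p=np.load("g6scene.npz")["p"]; q=np.load("g6top.npz")["p"]; c=proj("top",[587,-205,30])[0].astype(int)
a=cv2.resize(p[150:320,100:420,::-1],(800,425),interpolation=2); b=cv2.resize(q[c[1]-25:c[1]+25,c[0]-30:c[0]+30,::-1],(210,175),interpolation=2)
im=np.zeros((600,800,3),np.uint8); im[:425]=a; im[425:,:210]=b; t=proj("top",[545,210,30])[0].astype(int); im[425:,300:510]=cv2.resize(q[t[1]-25:t[1]+25,t[0]-30:t[0]+30,::-1],(210,175),interpolation=2); cv2.imwrite("pics/g6.png",im)
E
```

```text
box [ 587.2 -205.4] 409
{'time_s': 24.8, 'eef_pos': [438.38, 245.18, 166.36], 'force': [-1.93, 4.61, 1.84], 'wrist_torque': [0.2, 0.04, -0.04], 'grip_width': 1.0} phi 162.12717394912215
scene 27 [186. 268.] [ 596. -148.   52.] r 58 [175.0, 141.0, 82.0]
scene 16 [126. 273.] [ 581. -265.   55.] r 60 [171.0, 138.0, 85.0]
scene 9 [177. 276.] [ 590. -172.   20.] r 33 [162.0, 133.0, 85.0]
scene 79 [165. 296.] [ 643. -195.   45.] r 57 [179.0, 107.0, 47.0]
scene 66 [147. 298.] [ 639. -229.   45.] r 58 [167.0, 98.0, 42.0]
top 16 [376. 153.] [ 650. -196.    5.] r 64 [167.0, 119.0, 84.0]
top 10 [390. 154.] [ 643. -234.    8.] r 63 [162.0, 122.0, 91.0]
top 43 [367. 171.] [ 597. -171.   19.] r 35 [168.0, 132.0, 74.0]
top 15 [361. 171.] [ 595. -151.   53.] r 55 [174.0, 137.0, 85.0]
top 12 [404. 176.] [ 579. -266.   55.] r 62 [171.0, 134.0, 81.0]
top 17 [371. 191.] [ 537. -177.   44.] r 58 [168.0, 108.0, 67.0]
top 14 [385. 194.] [ 529. -212.   52.] r 58 [153.0, 99.0, 63.0]
top 3 [391. 192.] [ 534. -232.   45.] r 59 [132.0, 98.0, 70.0]
```

View pics/g6.png

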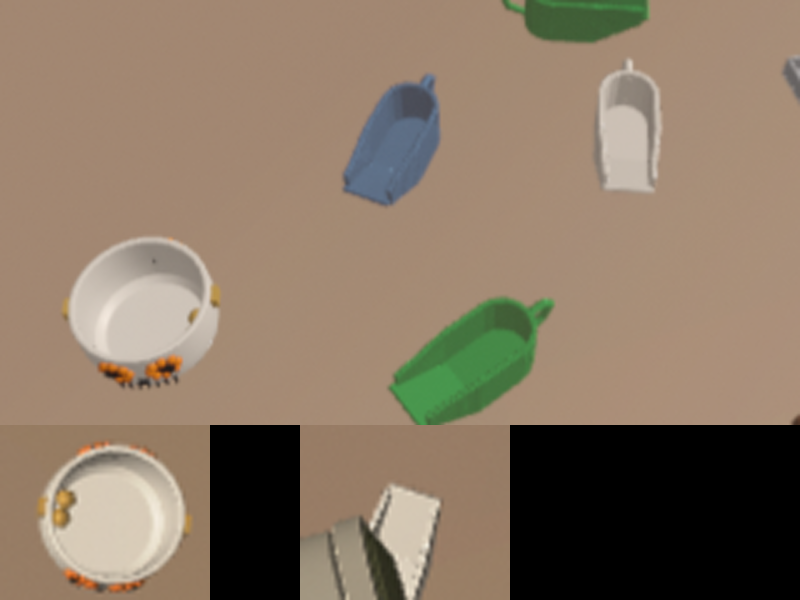

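The top inset shows both beads in the box at (65,497) and (62,515), and the empty white creamer stands upright at (628,130). I'll let the arm settle, then hand in.

{"fn": "step_arm", "kwargs": {"plan": "0 0 0 0 100;0 0 0 0 100;0 0 0 0 100"}}

```text
time_s: 25.2
eef_pos: [446.9, 242.7, 165.6]
ee_rot: [-0.0, 0.157, 0.988, -0.0]
force: [0.5, 0.8, -0.0]
grip_width: 1.001
```

```bash
python3 -c "
from h import *
s=readout.sense(); print(s['time_s'],s['eef_pos'],s['force']); print(workorder.finish_job())"
```

```text
25.2 [446.93570549 242.66009641 165.61792422] [ 0.45249864  0.76150505 -0.04490581]
the job is handed in; nothing more can be done
None
```

I poured both beads from the white creamer into the sugar-skull box, stood the creamer upright again on the glass, and handed the job in at 25.2 s. No verdict was reported.

**How it was done:** I turned the spout to the box while holding the creamer upright and raised. Moves could only turn about the tool's own axis, so I rested the creamer's underside on the near rim and pivoted it in a 20 N grip to about 40°. I then lowered it onto the glass with a backward drag, which brought it back to about 30°. I let go with its underside about 9 mm up (computed), and it settled upright.

**Last checks:**
- **Beads:** both show in the box in the top view, about 35 mm from its axis.
- **Box:** it stands at (587, -205), within 1 mm of where it started.
- **Creamer:** it is upright and empty, with its inner floor level.
- **Arm:** it is clear, with about 1 N or less on the tool.

**What went wrong or disagreed:**
- **Grasp:** the fingertips sat about 33 mm above the reported TCP, so the first two closes gripped nothing. The third held, about 8 mm further forward on the creamer than I aimed.
- **Box tip:** the box tipped by about 6° near the end of the pour. It came back upright when I lifted.
- **Tilt:** it reached about 40°, not the suggested 50 to 55°, but both beads still rolled out.
- **Pictures:** I viewed 12, the most allowed, against about 8 planned.

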